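Oil a joint ball and turn its dish for the next side

TASK

A loose brass joint ball lies in the shallow dish, and its first side is to be oiled: press the canister's blue nozzle cap fully down for a moment and let it spring up again. Then pick the dish up by its blue handle, straight up to about 5 cm above its rubber seat, and there turn it a quarter turn anticlockwise (seen from above) until its red tab points straight at the canister, keeping it level with the ball in the middle. Finish while still holding the dish like that, level and still, above its seat; leave the jar, the cup and the brush where they are.

Things in the scene. Friction and masses are not known exactly. Their poses are not given: they have to be found in the camera images.
- seat (a point): Fixed oiling station: white slab 350 x 120 x 8 mm with a round black rubber seat (90 mm across, top 12 mm above the work surface) under the dish, and a yellow upright spray canister, 54 mm across, at its other end. This point: centre of the seat's top. Its x axis points level from the seat to the canister, whose axis is 200 mm away along x; z is up.
- cap_top (a point): Centre of the flat top of the blue nozzle cap (31 mm across, 24 mm tall) on the canister, 150 mm above the work surface when up. A red nozzle 9 mm thick sticks out of its side towards the dish, 11 mm below the top, to 26 mm from the axis.
- cap (a joint): How far the nozzle cap is pressed, m: 0 up, 0.008 fully down. It moves straight down on a spring: 2 N to start it, 6 N fully down; it springs up by itself.
- dish: Shallow round metal dish, 153 mm across, 220 g +- 30 %, loose on the seat: a hollow cone rising 9 degrees from the middle, lip top 30 mm above its underside. A 6 mm wire bail stands over it along its y axis (posts 74 mm either side). Origin: centre of the flat underside; x points to the red tab, z up. At the start x points a quarter turn (+- 0.25 rad) clockwise of the canister.
- dish_grip (a point): Centre of the dish's blue handle block, over the middle of the dish, 94 mm above the underside. The block measures 14 mm along the dish's x, 44 mm along its y, 24 mm high: grip it from above across the 14 mm. Nothing is beneath it but the ball, whose top is 59 mm below this point. Axes as the dish's.
- dish_mid (a point): Middle (lowest point) of the dish's hollow, 7 mm above its underside; the ball should stay over it. Axes as the dish's (x to the red tab, z up).
- dish_tab (a point): Outer edge of the flat red tab (16 mm wide, 18 mm long) on the dish's lip, 92 mm from the middle along the dish's x, 26 mm above the underside.
- ball_center (a point): Centre of the loose brass-coloured ball, 28 mm across, 85 g, that rolls freely in the dish.
- station: The whole oiling station (slab, seat, canister); origin on the work surface under the seat's centre, x towards the canister.
- jar: Bystander: amber jar 52 mm across, 75 mm tall; origin at the centre of its underside. Leave it alone.
- cup: Bystander: steel cup 70 mm across, 70 mm tall; origin at the centre of its underside. Leave it alone.
- brush: Bystander: green-handled cleaning brush lying on the table beyond the station; origin near its middle, length along its x. Leave it alone.
Mind the look-alikes: they are no part of the job. There is more than one size of the dish; the job needs the middle-sized.

How it is judged:
By the outcome, as a careful person would: the job done as asked, in the order asked, and still so for the second after the job is handed in, while the arm keeps its last pose, push and grip.
It also fails if it takes over 48 s, if anything falls off the work surface, if the arm or the gripper's body presses on something with over 40 N, if the wrist force passes 120 N, or if a joint passes its speed limit or range.

ROBOT

A 7-joint arm with a two-finger parallel gripper is mounted at the origin on the work surface. World frame = base frame: x ahead of the robot, y to its left, z up, the work surface at z = 0. Lengths are in m, angles in rad, forces in N, time in s.
With the tool pointing down it reaches from about 0.425 to 0.925 m from the base axis. Payload 6.8 kg.
Tool frame: the origin (TCP) lies between the finger pads; the fingertips stand 17 mm ahead of it and the grasp point (between the pads) lies 2 mm behind it; z points along the fingers, y is the direction in which the jaws open and shut (so a half turn about z gives the same grasp; the last joint's range is limited). The gripper opens to 85 mm and grips with 20 to 120 N. Pads are 22 mm wide; open, the fingers measure 114 mm over their backs; the gripper's body (76 mm by 85 mm) begins 54 mm behind the grasp point. The pads swing forward as they close: fully open they stand 13 mm farther back than shut.
Start: joints at [-0.108, 0.477, 0.022, 1.555, -0.011, 1.109, -0.083], TCP at [0.675, 0, 0.248] pointing down, gripper open.
Joint ranges: [-2.96, 2.96], [-0.34, 2.1], [-1.41, 1.46], [0.24, 2.44], [-1.37, 4.51], [0.17, 1.92], [-2.96, 2.96]. Speed limits (rad/s): [2.39, 2.39, 3.14, 3.14, 3.14, 3.14, 3.14].

INTERFACE

Orientations are given as a unit quaternion [w, x, y, z].
In Python, from station import bot gives the robot as it stands. The module is installed in compiled form; this text tells all that it offers.
- The arm moves only by the tool carry_out, never from a script. Its argument "moves" is a list of rows, each a list of 3 entries, a list of its own where there are three numbers: the turn, a rotation vector about the tool's x, y, z in degrees, then the shift along the tool's x, y, z in cm, then the finger opening in cm, from 0 to 8.54. A call has 1 to 5 rows; each row is the pose to reach, as a shift and turn from the pose commanded when the call began, along the tool's axes at that moment; what a row does not reach only later rows make up. A row lasts 1/8 s, in which the tool goes at most 62.5 mm and 10.7 degrees, less where a joint would pass 70% of its speed; a pose out of reach is approached as far as the arm can. A call with a gripper value outside its range is refused whole. The fingers move at their own pace and stop on an object; "newtons" is the grip in N (left out, the last holds). Time passes only in rows, so rows that repeat a pose let the fingers close. It gives the time, the measured TCP pose, the force and the opening at its end, in the units of the state.
- bot.get_obs(): the state, without advancing time (a new reading comes with each control period).
- bot.read_camera(name): name is "scene" or "side" or "wrist"; returns the picture (420x560x3 uint8, red, green, blue); there is no depth.
- bot.camera_info(name): a dict with "vertical_fov" (degrees; the focal length in pixels is half the picture's height over the tangent of half this angle, whatever the lens; pixels are square), "cx", "cy" (the principal point, pixels), "position" and "attitude" of the camera in the world. Camera axes: x right, y up, looking along -z (the intrinsics and any distortion apply to the point x, -y, -z); pixel columns grow to the right and rows downward; lengths in m; the calibration is good to about 2 mm. A picture is of the moment at which its call begins: read the wrist's pose just before it. camera_info takes no time and is no camera call; for the wrist camera it gives the pose at the moment of the call.
- bot.hand_in(): hands the job in, once; it reports no verdict.
Trained networks look in the newest picture that a camera, given by its name, has taken for a name from the list of things; names that differ only in an ending like _2 or _b are one class to them, and where a whole thing is asked for, a point or a joint stands for the part that bears it (a point fixed in the world has none). Each returns a list of dicts, best first, with "score" (0 to 1); they miss things now and then, are a little off and sometimes report something else, mostly with a low value. They report only what shows in the picture. A call takes as long as a camera call. They do not tell look-alikes from the thing itself.
- bot.silhouettes(label, camera): "region" (420x560 bool, what is visible of it) and "location" ([column, row] in pixels, amid what is visible of it).
The state is a dict: "t": time; "q": joint angles; "joint_vel": joint speeds; "joint_torque": joint torques, N m; "eef_pos": TCP position; "tool_rot": TCP orientation; "contact_force": force on the tool from outside, world axes, zero at the start; "torque": the same for the moment, N m; "gripper_width": opening from 0.0 (shut) to 1.0 (fully open).
Only numpy, scipy, OpenCV 4.12 (cv2) and the standard library are available. Lean on these libraries where they do the work, as an engineer would, in place of code of your own. Each camera call takes 0.05 s, during which the arm holds its last target. There are 200 camera calls.

## Working session

There is one attempt and no reset: what is moved stays moved. The work goes in short steps, Python scripts to look and compute and a tool call to move; the robot and the scene stay as the last step left them, time stands still between calls to the robot, and variables do not carry over. Pictures are saved under pics/ and viewed, about 8 in all and at most 12, crops included, and the job is handed in when it is done.

Besides the shell and the picture viewer there is one more tool, called as name(argument=value, ...), one argument or row to a line, values as JSON. carry_out: Moves the arm, as the interface text tells. Its arguments: {"type":"object","properties":{"moves":{"type":"array"},"newtons":{"type":"number"}},"required":["moves"]}

```bash
mkdir -p pics; cat > h.py <<'E'
import numpy as np, cv2
from station import bot
from scipy.spatial.transform import Rotation as R
def rot(q): return R.from_quat([q[1],q[2],q[3],q[0]])
def save(n,im): cv2.imwrite('pics/'+n,im[:,:,::-1])
E
python3 - <<'E'
from h import *
o=bot.get_obs(); print(o)
ims=[]
for c in ['scene','side','wrist']:
    print(c,bot.camera_info(c)); im=bot.read_camera(c); save(c+'0.png',im); ims.append(im)
    for l in ['seat','cap','cap_top','dish','dish_grip','dish_tab','ball_center','station']:
        try: print(c,l,[(round(d['score'],2),np.round(d['location'],1).tolist(),int(d['region'].sum())) for d in bot.silhouettes(l,c)])
        except Exception as e: print(l,e)
E
```

```text
{'t': 0.0, 'q': array([-0.10810612,  0.47782649,  0.02234341,  1.55648806, -0.01149577,
        1.10930521, -0.08312659]), 'joint_vel': array([ 0.00042818, -0.00026157,  0.00040117,  0.00100225,  0.00222125,
       -0.00043053,  0.00071008]), 'joint_torque': array([-5.45967814e-04, -5.96443820e+01,  1.60769675e+00, -2.81194621e+01,
        1.24063640e-02,  9.39900521e-03,  2.20753498e-05]), 'eef_pos': array([ 6.74416648e-01, -1.40868127e-05,  2.47292620e-01]), 'tool_rot': array([-6.16882888e-04,  7.07106682e-01,  7.07106243e-01, -7.21697461e-04]), 'contact_force': array([-0.52060004, -0.08423125, -0.86894461]), 'torque': array([ 0.03434365, -0.02451965, -0.02434826]), 'gripper_width': 1.0021679442469917}
scene {'vertical_fov': 51.70618623912706, 'cx': 280.46283879741696, 'cy': 206.28840929917854, 'position': array([ 0.89793164, -0.61261328,  1.19218783]), 'attitude': array([0.92408496, 0.27725328, 0.07126938, 0.25321586])}
scene seat [(0.66, [212.0, 250.5], 2687), (0.36, [235.0, 208.5], 544)]
scene cap [(0.71, [189.4, 222.7], 130), (0.28, [211.0, 246.5], 2635)]
scene cap_top [(0.29, 
[... 1281 characters left out ...]
: 278.9816715515831, 'cy': 210.41183912482072, 'position': array([0.67512049, 0.07972258, 0.37392312]), 'attitude': array([ 9.87465784e-01, -1.57832830e-01, -6.15520488e-05, -3.45851893e-04])}
wrist seat [(0.71, [74.2, 297.2], 10234)]
wrist cap []
wrist cap_top []
wrist dish [(0.95, [335.6, 284.2], 4198), (0.71, [243.6, 78.7], 31630), (0.66, [196.8, 274.5], 7793), (0.34, [73.6, 297.9], 10175)]
wrist dish_grip [(0.85, [245.8, 81.7], 32058), (0.64, [334.0, 285.7], 4250), (0.63, [196.8, 278.7], 7441)]
wrist dish_tab [(0.9, [332.1, 284.7], 4173), (0.66, [201.9, 278.6], 7512), (0.63, [247.7, 82.2], 31821)]
wrist ball_center [(0.47, [196.9, 285.4], 87)]
wrist station [(0.75, [75.2, 298.7], 10060)]
```

View pics/scene0.png

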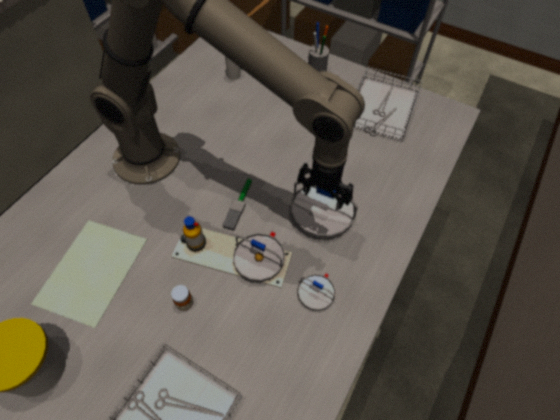

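View pics/side0.png

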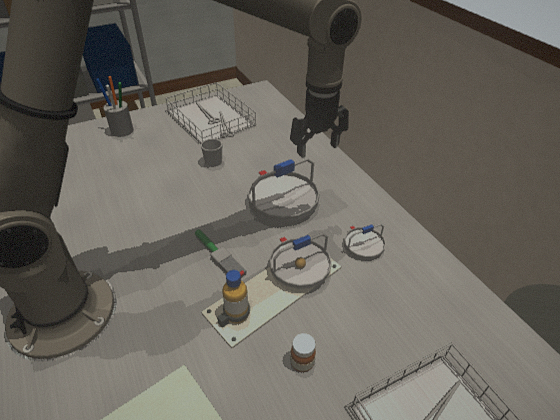

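The scene and side views show three candidates: the large dish at scene (320,210) / side (284,194), the small dish at (317,291) / (363,243), and the middle dish on the slab with the ball at (258,258) / (302,262). I choose the middle one. The blue cap is at scene (190,221), side (234,276). Next I triangulate by colour.

```bash
cat >> h.py <<'E'
def ray(info,px):
    f=210/np.tan(np.radians(info['vertical_fov']/2))
    d=np.array([(px[0]-info['cx'])/f,-(px[1]-info['cy'])/f,-1.])
    d=rot(info['attitude']).apply(d); return info['position'],d/np.linalg.norm(d)
def tri(rs):
    A=np.zeros((3,3));b=np.zeros(3)
    for p,d in rs: M=np.eye(3)-np.outer(d,d);A+=M;b+=M@p
    X=np.linalg.solve(A,b); return X,[np.linalg.norm((np.eye(3)-np.outer(d,d))@(X-p))*1e3 for p,d in rs]
def proj(info,X):
    f=210/np.tan(np.radians(info['vertical_fov']/2))
    c=rot(info['attitude']).inv().apply(np.asarray(X)-info['position'])
    return np.stack([info['cx']+f*c[...,0]/-c[...,2],info['cy']-f*c[...,1]/-c[...,2]],-1)
def blobs(im,col,box,amin=8):
    h=cv2.cvtColor(im,cv2.COLOR_RGB2HSV).astype(int);H,S,V=h[...,0],h[...,1],h[...,2]
    m={'blue':(H>100)&(H<130)&(S>120)&(V>50),'red':((H<6)|(H>174))&(S>130)&(V>70),'brass':(H>10)&(H<28)&(S>100)&(V>50)}[col].astype(np.uint8)
    n,l,st,ce=cv2.connectedComponentsWithStats(m)
    x0,x1,y0,y1=box
    return [(np.round(ce[i],1).tolist(),st[i].tolist()) for i in range(1,n) if st[i][4]>=amin and x0<ce[i][0]<x1 and y0<ce[i][1]<y1]
E
python3 - <<'E'
from h import *
box={'scene':(170,290,210,290),'side':(210,335,230,300),'wrist':(0,280,200,420)}
ims=[]
for c in box:
    im=cv2.imread(f'pics/{c}0.png')[:,:,::-1].copy()
    for k in ['blue','red','brass']: print(c,k,blobs(im,k,box[c]))
    x0,x1,y0,y1=box[c]
    if c!='wrist': y0-=10;y1+=20
    ims.append(cv2.resize(im[y0:y1,x0:x1],(390,int(390*(y1-y0)/(x1-x0))),interpolation=cv2.INTER_CUBIC))
H=max(i.shape[0] for i in ims[:2])
top=np.hstack([np.pad(i,((0,H-i.shape[0]),(0,0),(0,0))) for i in ims[:2]])
w=np.pad(ims[2],((0,0),(0,390),(0,0)))
save('crop1.png',np.vstack([top,w])[:600])
E
```

```text
scene blue [([188.7, 221.3], [184, 217, 10, 10, 80]), ([257.5, 244.5], [251, 240, 14, 10, 76])]
scene red [([195.6, 223.4], [194, 222, 4, 4, 10]), ([272.0, 233.9], [270, 232, 5, 5, 20])]
scene brass [([191.8, 231.8], [183, 224, 18, 15, 192]), ([196.1, 245.5], [188, 241, 16, 8, 34]), ([258.7, 256.5], [255, 253, 9, 8, 58])]
side blue [([301.1, 239.6], [294, 236, 16, 9, 59]), ([232.7, 275.3], [226, 270, 14, 11, 115])]
side red [([282.9, 238.8], [280, 237, 7, 4, 17]), ([241.6, 272.4], [240, 271, 4, 4, 13])]
side brass [([300.4, 261.7], [295, 258, 10, 8, 58]), ([234.6, 292.4], [223, 281, 24, 21, 333])]
wrist blue [([183.4, 334.8], [178, 329, 10, 11, 78])]
wrist red [([178.1, 232.0], [171, 226, 15, 13, 175])]
wrist brass [([196.0, 290.1], [194, 283, 6, 16, 61]), ([68.4, 302.5], [49, 295, 32, 22, 141]), ([53.7, 314.3], [30, 306, 39, 22, 279]), ([12.6, 356.5], [0, 336, 35, 47, 1076]), ([121.2, 413.4], [107, 406, 29, 14, 260])]
```

View pics/crop1.png

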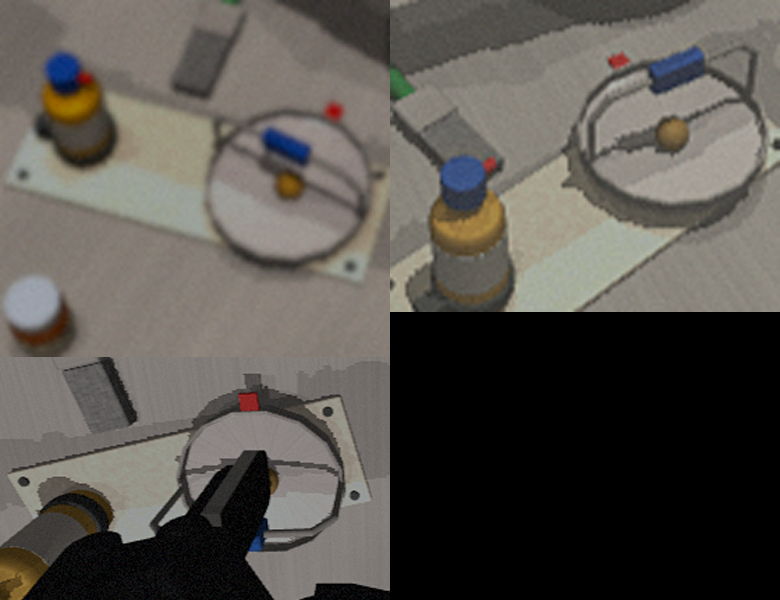

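The crop confirms the middle dish on the slab: ball in the middle, red tab, blue block, and the canister's blue cap with its red nozzle facing the dish. Next I compute positions.

```bash
python3 - <<'E'
from h import *
I={c:bot.camera_info(c) for c in ['scene','side','wrist']}
P={'capblob':([188.7,221.3],[232.7,275.3]),'nozzle':([195.6,223.4],[241.6,272.4]),'grip':([257.5,244.5],[301.1,239.6]),'ball':([258.7,256.5],[300.4,261.7]),'tab':([272,233.9],[282.9,238.8],[178.1,232])}
for k,v in P.items():
    X,e=tri([ray(I[c],p) for c,p in zip(['scene','side','wrist'],v)]); print(k,X.round(4),np.round(e,1), proj(I['wrist'],X).round(1))
    if k=='tab': print(tri([ray(I[c],p) for c,p in zip(['scene','side'],v)]))
E
```

```text
capblob [ 0.3606 -0.1917  0.1464] [1.1 1.1] [-33.6 396.6]
nozzle [ 0.3809 -0.188   0.1429] [0.9 0.9] [-11.4 390.6]
grip [ 0.556  -0.1407  0.1137] [1.3 1.3] [166.3 331.9]
ball [ 0.5566 -0.1406  0.035 ] [0.7 0.7] [188.3 289.9]
tab [ 0.5525 -0.0566  0.0401] [0.6 0.7 1.3] [177.  231.7]
(array([ 0.55190738, -0.05630493,  0.04009565]), [np.float64(0.02909220924514082), np.float64(0.029092209245299896)])
```

Positions agree with the text: ball z 35 mm, tab 38–40 mm, and canister-to-seat distance about 201 mm. Seat ≈ (0.556, -0.141), cap ≈ (0.361, -0.190), station x at about 194°, and tab now at about 92°. The cap is at 0.408 m radius, just inside reach, so I tilt the tool about 15° towards the base.

carry_out(
  moves=[
    [[5, 1, 9], [-3.5, -5.5, 0], 0],
    [[9, 2, 18], [-7, -11, 0.5], 0],
    [[14.7, 3.7, 27.8], [-10.5, -16.5, 1], 0],
    [[14.7, 3.7, 27.8], [-14, -22, 2], 0],
    [[14.7, 3.7, 27.8], [-17, -27.5, 3], 0],
  ],
  newtons=20,
)

```text
t: 1.98
eef_pos: [0.4096, -0.1653, 0.2201]
tool_rot: [-0.112, 0.85, 0.51, -0.067]
contact_force: [0.2, -1.2, 0.8]
gripper_width: -0.002
```

```bash
cat >> h.py <<'E'
def need(Rw,p,o=None):
    o=o or bot.get_obs(); T=rot(o['tool_rot']); 
    print('turn deg',np.degrees((T.inv()*Rw).as_rotvec()).round(1),'shift cm',(T.inv().apply(np.array(p)-o['eef_pos'])*100).round(2))
E
python3 - <<'E'
from h import *
o=bot.get_obs(); print(o['eef_pos'],o['q'].round(2),rot(o['tool_rot']).as_matrix().round(3),o['contact_force'],o['gripper_width'])
need(rot(o['tool_rot']),[.365,-.192,.215])
E
```

```text
[ 0.40962593 -0.1653187   0.22010854] [ 0.14  0.27  0.17  1.97 -0.1   1.17 -0.13] [[ 0.47   0.853 -0.228]
 [ 0.883 -0.454  0.122]
 [ 0.001 -0.258 -0.966]] [ 0.19016348 -1.2489959   0.7967721 ] -0.001965112016813022
turn deg [0. 0. 0.] shift cm [-4.45 -2.46  1.18]
```

carry_out(
  moves=[
    [[0, 0, 0], [-4.45, -2.45, 1.2], 0],
    [[0, 0, 0], [-4.45, -2.45, 1.2], 0],
    [[0, 0, 0], [-4.45, -2.45, 1.2], 0],
  ],
)

```text
t: 2.35
eef_pos: [0.3674, -0.1904, 0.2154]
tool_rot: [-0.112, 0.85, 0.511, -0.066]
contact_force: [-0.3, 1.0, 0.3]
gripper_width: -0.004
```

```bash
python3 - <<'E'
from h import *
o=bot.get_obs(); print(o['eef_pos'],o['q'].round(2),o['contact_force'])
T=rot(o['tool_rot']); tip=o['eef_pos']+T.apply([0,0,.017]); print('tip',tip)
ims=[]
for c,b in [('scene',(150,250,180,260)),('side',(190,290,220,300))]:
    im=bot.read_camera(c); print(blobs(im,'blue',b)); x0,x1,y0,y1=b
    print(c,proj(bot.camera_info(c),[tip,[.361,-.19,.15]]).round(1).tolist())
    ims.append(cv2.resize(im[y0:y1,x0:x1],(400,320),interpolation=cv2.INTER_CUBIC))
i=bot.camera_info('wrist'); im=bot.read_camera('wrist'); print('wrist',proj(i,[tip,[.361,-.19,.15]]).round(1).tolist(),blobs(im,'blue',(0,560,0,420)))
ims.append(cv2.resize(im,(373,280)));
save('press.png',np.vstack([np.hstack(ims[:2]),np.pad(ims[2],((0,0),(0,427),(0,0)))]))
E
```

```text
[ 0.36742876 -0.19036147  0.21538097] [ 0.19  0.23  0.2   2.04 -0.08  1.14 -0.06] [-0.33495592  1.04863955  0.30208096]
tip [ 0.36357063 -0.18828807  0.1989549 ]
[]
scene [[187.1, 210.4], [189.0, 219.9]]
[]
side [[232.1, 257.6], [232.8, 274.0]]
wrist [[278.0, 270.0], [294.4, 239.0]] [([550.1, 30.5], [538, 13, 22, 34, 521]), ([298.3, 238.2], [277, 212, 44, 49, 1426])]
```

View pics/press.png

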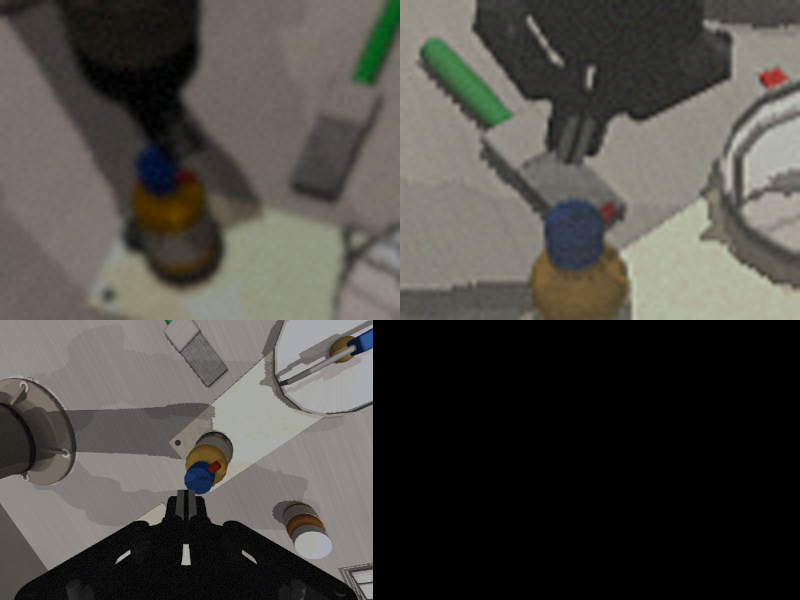

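The three views agree: the fingertips hover 5 cm over the cap, off-axis by only 2–3 mm. I descend and feel for contact.

carry_out(
  moves=[
    [[0, 0, 0], [0, 0.6, 2.2], 0],
    [[0, 0, 0], [0, 1.05, 3.9], 0],
    [[0, 0, 0], [0, 1.05, 3.9], 0],
    [[0, 0, 0], [0, 1.05, 3.9], 0],
  ],
)

```text
t: 3.0
eef_pos: [0.3674, -0.1904, 0.1751]
tool_rot: [-0.112, 0.849, 0.511, -0.067]
contact_force: [0.3, -0.1, -0.0]
gripper_width: 0.003
```

carry_out(
  moves=[
    [[0, 0, 0], [0, 0.1, 0.4], 0],
    [[0, 0, 0], [0, 0.2, 0.8], 0],
    [[0, 0, 0], [0, 0.2, 0.8], 0],
    [[0, 0, 0], [0, 0.2, 0.8], 0],
  ],
)

```text
t: 3.5
eef_pos: [0.3669, -0.1906, 0.1667]
tool_rot: [-0.112, 0.85, 0.511, -0.067]
contact_force: [1.4, 0.1, 1.7]
gripper_width: 0.0
```

carry_out(
  moves=[
    [[0, 0, 0], [0, 0.05, 0.2], 0],
    [[0, 0, 0], [0, 0.1, 0.4], 0],
    [[0, 0, 0], [0, 0.15, 0.6], 0],
    [[0, 0, 0], [0, 0.15, 0.6], 0],
  ],
)

```text
t: 4.0
eef_pos: [0.3669, -0.1906, 0.1603]
tool_rot: [-0.112, 0.85, 0.511, -0.067]
contact_force: [2.4, 0.3, 6.2]
gripper_width: 0.0
```

carry_out(
  moves=[
    [[0, 0, 0], [0, 0.07, 0.25], 0],
    [[0, 0, 0], [0, 0.07, 0.25], 0],
    [[0, 0, 0], [0, 0.07, 0.25], 0],
  ],
)

```text
t: 4.38
eef_pos: [0.3672, -0.1907, 0.1593]
tool_rot: [-0.112, 0.85, 0.511, -0.066]
contact_force: [-0.4, 1.4, 22.0]
gripper_width: 0.003
```

The tool came to a hard stop at 22 N, so the cap is fully down. I retract.

carry_out(
  moves=[
    [[0, 0, 0], [0, -0.4, -1.4], 0],
    [[0, 0, 0], [0, -1.5, -5.6], 0],
    [[0, 0, 0], [0, -2.1, -7.8], 0],
    [[0, 0, 0], [0, -2.1, -7.8], 4],
    [[0, 0, 0], [0, -2.1, -7.8], 5.5],
  ],
)

```text
t: 5.0
eef_pos: [0.3654, -0.1901, 0.2375]
tool_rot: [-0.113, 0.85, 0.511, -0.068]
contact_force: [-0.3, -0.3, -1.0]
gripper_width: 0.419
```

```bash
python3 - <<'E'
from h import *
o=bot.get_obs(); print(o['eef_pos'],o['contact_force'],o['gripper_width'])
i=bot.camera_info('wrist'); im=bot.read_camera('wrist'); save('w2.png',im)
print(proj(i,[[.362,-.19,.15],[.362,-.19,.142]]).round(1).tolist())
for k in ['blue','red','brass']: print(k,blobs(im,k,(0,560,0,420),30))
# target hover: jaw y along -(tab dir) at yaw -88, above handle
y=np.array([np.cos(np.radians(-88)),np.sin(np.radians(-88)),0]);z=np.array([0,0,-1.]);x=np.cross(y,z)
need(R.from_matrix(np.c_[x,y,z]),[.556,-.141,.215],o)
E
```

```text
[ 0.36540849 -0.19013986  0.23745329] [-0.28616622 -0.27066652 -0.95900213] 0.4191349643249638
[[305.0, 225.7], [306.8, 222.2]]
blue [([543.2, 31.8], [524, 11, 36, 41, 832]), ([307.0, 226.4], [288, 203, 39, 44, 1188])]
red [([327.6, 210.0], [320, 203, 16, 15, 126])]
brass [([502.6, 40.0], [489, 28, 34, 28, 400]), ([508.7, 59.7], [497, 54, 26, 11, 128]), ([332.4, 172.6], [313, 168, 36, 18, 70]), ([319.6, 199.4], [288, 179, 59, 57, 1488]), ([454.3, 291.2], [430, 278, 54, 37, 619])]
turn deg [-13.7   7.9  59.7] shift cm [13.28 14.61 -1.62]
```

carry_out(
  moves=[
    [[-2.3, 1.3, 10], [3, 3.3, -0.4], 5],
    [[-4.6, 2.6, 20], [6, 6.6, -0.8], 5],
    [[-6.9, 4, 30], [9, 10, -1.2], 5],
    [[-9.2, 5.3, 40], [13.3, 14.6, -1.6], 5],
    [[-11.5, 6.6, 50], [13.3, 14.6, -1.6], 5],
  ],
)

```text
t: 5.68
eef_pos: [0.5597, -0.138, 0.2134]
tool_rot: [-0.019, 0.995, 0.101, -0.011]
contact_force: [-0.8, -0.0, -0.3]
gripper_width: 0.586
```

```bash
python3 - <<'E'
from h import *
o=bot.get_obs(); print(o['eef_pos'])
y=np.array([np.cos(np.radians(-88)),np.sin(np.radians(-88)),0]);z=np.array([0,0,-1.]);x=np.cross(y,z)
need(R.from_matrix(np.c_[x,y,z]),[.556,-.141,.215],o)
E
```

```text
[ 0.55966593 -0.13804512  0.21344855]
turn deg [-2.2  1.3  9.6] shift cm [-0.42  0.21 -0.16]
```

carry_out(
  moves=[
    [[-2.2, 1.3, 9.6], [0, 0.1, 0], 5],
    [[-2.2, 1.3, 9.6], [0, 0.1, 0], 5],
    [[-2.2, 1.3, 9.6], [0, 0.1, 0], 5],
    [[-2.2, 1.3, 9.6], [0, 0.1, 0], 5],
  ],
)

```text
t: 6.18
eef_pos: [0.557, -0.1425, 0.2159]
tool_rot: [0.0, 1.0, 0.019, 0.001]
contact_force: [0.4, 0.1, -0.2]
gripper_width: 0.587
```

```bash
python3 - <<'E'
from h import *
o=bot.get_obs(); print(o['eef_pos'],o['q'].round(2),rot(o['tool_rot']).as_matrix().round(3).tolist(),o['gripper_width'])
i=bot.camera_info('wrist'); im=bot.read_camera('wrist'); save('w3.png',im)
print(i['position'],proj(i,[[.556,-.141,.106],[.5566,-.1406,.035],[.5525,-.0566,.038],[.556,-.141,.118]]).round(1).tolist())
for k in ['blue','red','brass']: print(k,blobs(im,k,(0,560,0,420),30))
for l in ['dish_grip','ball_center','dish']: print(l,[(round(d['score'],2),np.round(d['location'],1).tolist(),int(d['region'].sum())) for d in bot.silhouettes(l,'wrist')])
E
```

```text
[ 0.55699828 -0.14247541  0.21590126] [-0.12  0.36  0.34  1.85 -0.14  0.95 -1.26] [[0.999, 0.037, 0.001], [0.037, -0.999, -0.0], [0.001, 0.0, -1.0]] 0.586798786120375
[ 0.63712352 -0.13997306  0.34160765] [[276.8, 215.0], [277.0, 192.6], [196.8, 194.3], [276.7, 219.9]]
blue [([277.2, 215.6], [269, 187, 17, 57, 896])]
red [([196.9, 193.7], [190, 186, 15, 16, 203])]
brass [([268.7, 187.6], [265, 181, 9, 17, 54]), ([286.5, 189.2], [282, 180, 9, 21, 74]), ([458.3, 289.8], [440, 276, 45, 40, 621]), ([308.9, 316.3], [293, 313, 34, 11, 91]), ([311.4, 332.2], [292, 326, 42, 20, 267])]
dish_grip [(0.92, [273.2, 187.4], 16921), (0.78, [56.5, 103.7], 23724), (0.71, [288.1, 17.3], 3696)]
ball_center [(0.43, [285.4, 185.8], 142)]
dish [(0.66, [274.7, 187.3], 17105), (0.65, [288.7, 20.7], 3683), (0.6, [55.8, 101.5], 23802)]
```

View pics/w3.png

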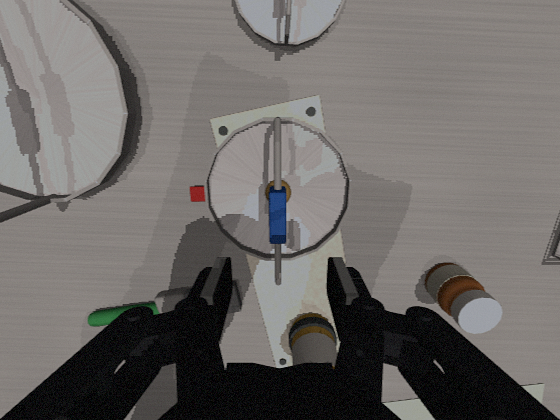

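Wrist view: the blue block at (277,216) and the tab at (197,194) lie within 1 px of my predictions, the bail is parallel to tool x, and the ball shows under the block. I descend.

carry_out(
  moves=[
    [[0, 0, 0], [0, -0.1, 4.5], 5],
    [[0, 0, 0], [0, -0.1, 8], 5],
    [[0, 0, 0], [0, -0.1, 10.5], 5],
    [[0, 0, 0], [0, -0.1, 11.2], 5],
    [[0, 0, 0], [0, -0.1, 11.2], 4],
  ],
)

```text
t: 7.0
eef_pos: [0.5574, -0.1412, 0.1043]
tool_rot: [0.0, 1.0, 0.018, 0.001]
contact_force: [0.2, 0.3, 0.4]
gripper_width: 0.468
```

carry_out(
  moves=[
    [[0, 0, 0], [0, 0, 0], 2.5],
    [[0, 0, 0], [0, 0, 0], 1.8],
    [[0, 0, 0], [0, 0, 0], 1.2],
    [[0, 0, 0], [0, 0, 0], 0.5],
    [[0, 0, 0], [0, 0, 0], 0.5],
  ],
  newtons=50,
)

```text
t: 7.62
eef_pos: [0.558, -0.1411, 0.1051]
tool_rot: [0.0, 1.0, 0.018, 0.002]
contact_force: [-1.7, 0.1, 6.8]
gripper_width: 0.154
```

```bash
python3 - <<'E'
from h import *
o=bot.get_obs(); print(o['t'],o['eef_pos'],o['gripper_width'],o['contact_force'])
i=bot.camera_info('wrist'); im=bot.read_camera('wrist'); save('w4.png',im)
for k in ['blue','red','brass']: print(k,blobs(im,k,(0,560,0,420),15))
E
```

```text
7.625 [ 0.55798178 -0.14108767  0.10509334] 0.1536491963181065 [-1.6668937   0.11582333  6.80956703]
blue [([279.3, 293.8], [263, 241, 33, 103, 2550])]
red [([157.0, 235.9], [146, 225, 23, 22, 440])]
brass [([291.0, 230.1], [286, 215, 12, 30, 257]), ([266.4, 229.8], [260, 216, 13, 28, 238]), ([536.8, 371.6], [512, 347, 48, 56, 1421]), ([527.2, 353.6], [524, 350, 8, 9, 26])]
```

View pics/w4.png

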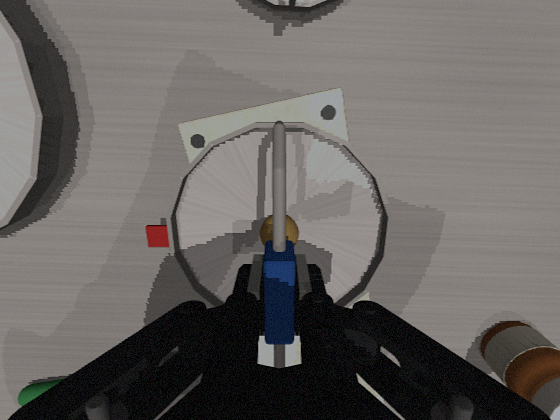

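The handle is between the pads (opening about 13–14 mm) and the ball is in the middle at (279,230). I lift gently.

carry_out(
  moves=[
    [[0, 0, 0], [0, 0, -0.1], 0.5],
    [[0, 0, 0], [0, 0, -0.4], 0.5],
    [[0, 0, 0], [0, 0, -0.9], 0.5],
    [[0, 0, 0], [0, 0, -1.5], 0.5],
    [[0, 0, 0], [0, 0, -2.1], 0.5],
  ],
)

```text
t: 8.3
eef_pos: [0.5572, -0.1411, 0.1255]
tool_rot: [0.0, 1.0, 0.018, 0.001]
contact_force: [0.1, 0.4, -2.1]
gripper_width: 0.153
```

carry_out(
  moves=[
    [[0, 0, 0], [0, 0, -0.6], 0.5],
    [[0, 0, 0], [0, 0, -1.2], 0.5],
    [[0, 0, 0], [0, 0, -1.9], 0.5],
    [[0, 0, 0], [0, 0, -2.5], 0.5],
    [[0, 0, 0], [0, 0, -2.9], 0.5],
  ],
)

```text
t: 8.93
eef_pos: [0.5573, -0.1411, 0.1546]
tool_rot: [0.0, 1.0, 0.018, 0.001]
contact_force: [0.5, 0.6, -2.9]
gripper_width: 0.156
```

```bash
cat > chk.py <<'E'
from h import *
o=bot.get_obs(); T=rot(o['tool_rot']);print(o['t'],o['eef_pos'],o['gripper_width'],o['contact_force'].round(1),o['torque'].round(2),'z',T.apply([0,0,1]).round(4),'yaw y',np.degrees(np.arctan2(*T.apply([0,1,0])[1::-1])).round(1))
i=bot.camera_info('wrist'); im=bot.read_camera('wrist'); import sys; save(sys.argv[1],im)
b=blobs(im,'brass',(230,330,190,290),15); w=[x[1][4] for x in b]
print('red',blobs(im,'red',(0,560,0,420),40),'ball',b,np.average([x[0] for x in b],axis=0,weights=w) if b else None)
E
python3 chk.py w5.png
```

```text
8.925 [ 0.55732137 -0.14107458  0.15457226] 0.15603421212721963 [ 0.5  0.6 -2.9] [-0.03 -0.06  0.04] z [ 2.4e-03 -5.0e-04 -1.0e+00] yaw y -87.9
red [([157.1, 235.9], [146, 225, 23, 22, 442])] ball [([291.0, 229.9], [286, 215, 12, 30, 258]), ([266.5, 229.7], [260, 216, 13, 29, 233])] [279.37372709 229.80509165]
```

The load is held level, 5.0 cm up, with the ball centred. I turn about 102° anticlockwise (negative about tool z), gently.

carry_out(
  moves=[
    [[0, 0, -0.5], [0, 0, 0], 0.5],
    [[0, 0, -2], [0, 0, 0], 0.5],
    [[0, 0, -4.5], [0, 0, 0], 0.5],
    [[0, 0, -8], [0, 0, 0], 0.5],
    [[0, 0, -12], [0, 0, 0], 0.5],
  ],
)

```text
t: 9.6
eef_pos: [0.557, -0.141, 0.1538]
tool_rot: [0.0, 0.992, 0.124, 0.001]
contact_force: [-0.4, -0.3, -3.1]
gripper_width: 0.156
```

carry_out(
  moves=[
    [[0, 0, -4], [0, 0, 0], 0.5],
    [[0, 0, -8], [0, 0, 0], 0.5],
    [[0, 0, -12], [0, 0, 0], 0.5],
    [[0, 0, -16], [0, 0, 0], 0.5],
    [[0, 0, -20], [0, 0, 0], 0.5],
  ],
)

```text
t: 10.22
eef_pos: [0.557, -0.1411, 0.1538]
tool_rot: [0.0, 0.956, 0.295, 0.001]
contact_force: [0.5, -0.3, -4.1]
gripper_width: 0.157
```

carry_out(
  moves=[
    [[0, 0, -4], [0, 0, 0], 0.5],
    [[0, 0, -8], [0, 0, 0], 0.5],
    [[0, 0, -12], [0, 0, 0], 0.5],
    [[0, 0, -16], [0, 0, 0], 0.5],
    [[0, 0, -20], [0, 0, 0], 0.5],
  ],
)

```text
t: 10.85
eef_pos: [0.5569, -0.1411, 0.1537]
tool_rot: [0.0, 0.89, 0.456, 0.0]
contact_force: [0.9, 0.1, -4.1]
gripper_width: 0.157
```

carry_out(
  moves=[
    [[0, 0, -4], [0, 0, 0], 0.5],
    [[0, 0, -8], [0, 0, 0], 0.5],
    [[0, 0, -12], [0, 0, 0], 0.5],
    [[0, 0, -16], [0, 0, 0], 0.5],
    [[0, 0, -20], [0, 0, 0], 0.5],
  ],
)

```text
t: 11.48
eef_pos: [0.5569, -0.1412, 0.1537]
tool_rot: [0.001, 0.797, 0.604, 0.0]
contact_force: [-0.9, 0.2, -3.0]
gripper_width: 0.153
```

```bash
python3 chk.py w6.png; python3 -c "
from h import *; print(bot.get_obs()['q'].round(2))"
```

```text
11.475 [ 0.55693392 -0.14117516  0.15373884] 0.15308155353657382 [-0.9  0.2 -3. ] [-0.03 -0.01  0.01] z [ 1.3e-03 -4.0e-04 -1.0e+00] yaw y -15.7
red [([497.5, 77.0], [490, 69, 16, 17, 206]), ([157.2, 235.9], [146, 226, 23, 21, 429]), ([20.6, 403.7], [14, 397, 15, 14, 87])] ball [([266.3, 229.9], [260, 215, 13, 30, 245]), ([291.0, 229.8], [286, 215, 12, 30, 260])] [279.01683168 229.84851485]
[ 0.13  0.42  0.02  1.89 -0.01  0.83 -0.12]
```

carry_out(
  moves=[
    [[0, 0, -4], [0, 0, 0], 0.5],
    [[0, 0, -8], [0, 0, 0], 0.5],
    [[0, 0, -12], [0, 0, 0], 0.5],
    [[0, 0, -16], [0, 0, 0], 0.5],
    [[0, 0, -19.5], [0, 0, 0], 0.5],
  ],
)

```text
t: 12.15
eef_pos: [0.557, -0.1412, 0.1538]
tool_rot: [0.001, 0.684, 0.729, 0.0]
contact_force: [-0.4, -1.3, -3.9]
gripper_width: 0.157
```

carry_out(
  moves=[
    [[0, 0, -3], [0, 0, 0], 0.5],
    [[0, 0, -5.5], [0, 0, 0], 0.5],
    [[0, 0, -7.5], [0, 0, 0], 0.5],
    [[0, 0, -9], [0, 0, 0], 0.5],
    [[0, 0, -10], [0, 0, 0], 0.5],
  ],
)

```text
t: 12.78
eef_pos: [0.5571, -0.1411, 0.154]
tool_rot: [0.001, 0.618, 0.786, 0.0]
contact_force: [0.1, 0.0, -3.3]
gripper_width: 0.153
```

carry_out(
  moves=[
    [[0, 0, -0.3], [0, 0, 0], 0.5],
    [[0, 0, -0.3], [0, 0, 0], 0.5],
    [[0, 0, -0.3], [0, 0, 0], 0.5],
  ],
)

```text
t: 13.15
eef_pos: [0.5572, -0.1411, 0.1541]
tool_rot: [0.001, 0.617, 0.787, 0.0]
contact_force: [-0.6, -0.7, -2.6]
gripper_width: 0.156
```

```bash
python3 chk.py w7.png; python3 - <<'E'
from h import *
box={'scene':(170,300,205,290),'side':(205,340,215,310)}
ims=[];I={}
B={}
for c in box:
    im=bot.read_camera(c);I[c]=bot.camera_info(c);x0,x1,y0,y1=box[c]
    for k in ['red','blue','brass']: print(c,k,blobs(im,k,box[c],5))
    ims.append(cv2.resize(im[y0:y1,x0:x1],(400,int(400*(y1-y0)/(x1-x0))),interpolation=cv2.INTER_CUBIC))
h=max(i.shape[0] for i in ims)
w=cv2.imread('pics/w7.png')[:,:,::-1]; w=cv2.resize(w,(400,300))
top=np.hstack([np.pad(i,((0,h-i.shape[0]),(0,0),(0,0))) for i in ims])
save('final.png',np.vstack([top,np.pad(w,((0,0),(0,400),(0,0)))]))
i=bot.camera_info('wrist'); print('tab by wrist at z .0885:',[ (lambda p,d: (p+d*((.0885-p[2])/d[2])).round(4))(*ray(i,q)) for q in [(157.2,235.9)]])
E
```

```text
13.15 [ 0.5571911  -0.14105612  0.15409779] 0.15560635849913917 [-0.6 -0.7 -2.6] [ 0.04  0.01 -0.01] z [ 2.e-03 -5.e-04 -1.e+00] yaw y 13.9
red [([504.3, 197.6], [497, 191, 16, 14, 145]), ([157.1, 235.9], [146, 226, 23, 21, 436])] ball [([266.3, 229.9], [260, 215, 13, 30, 244]), ([291.0, 229.8], [286, 215, 12, 30, 260])] [279.04206349 229.8484127 ]
scene red [([195.9, 223.7], [195, 223, 3, 3, 7]), ([230.8, 240.8], [229, 239, 5, 5, 19])]
scene blue [([189.0, 221.4], [184, 217, 10, 10, 76]), ([255.7, 240.0], [253, 237, 6, 7, 30])]
scene brass [([191.9, 232.1], [183, 225, 18, 15, 192]), ([196.9, 245.1], [188, 240, 16, 8, 35]), ([258.4, 249.8], [254, 246, 9, 8, 54])]
side red [([275.2, 265.2], [271, 262, 9, 7, 38]), ([241.6, 272.2], [240, 270, 4, 5, 14])]
side blue [([307.8, 228.3], [306, 226, 5, 5, 15]), ([232.8, 275.2], [226, 270, 14, 11, 114])]
side brass [([303.1, 249.3], [299, 244, 8, 11, 48]), ([234.4, 292.5], [223, 281, 24, 21, 339])]
tab by wrist at z .0885: [array([ 0.4759, -0.1627,  0.0885])]
```

View pics/final.png

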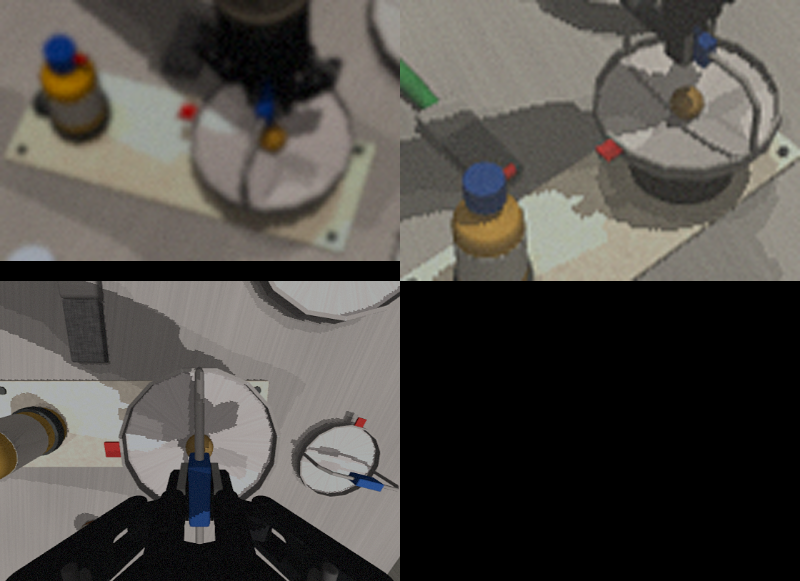

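The final views show the tab on the line to the canister: the slab edges are horizontal in the wrist view, parallel to the tab direction. The dish is level about 5 cm up with the ball centred, and the cap is up. I hand in.

```bash
python3 - <<'E'
from h import *
I={c:bot.camera_info(c) for c in ['scene','side']}
for k,v in {'tab':([230.8,240.8],[275.2,265.2]),'cap':([189,221.4],[232.8,275.2]),'ball':([258.4,249.8],[303.1,249.3])}.items(): print(k,tri([ray(I[c],p) for c,p in zip(I,v)]))
print(np.abs(bot.get_obs()['joint_vel']).max()); print(bot.hand_in())
E
```

```text
tab (array([ 0.47552159, -0.16017519,  0.08611356]), [np.float64(0.8792316402822598), np.float64(0.8792316402822394)])
cap (array([ 0.36110902, -0.19117315,  0.14569978]), [np.float64(1.2181855626082514), np.float64(1.218185562608129)])
ball (array([ 0.55926707, -0.14364892,  0.08369131]), [np.float64(1.451058666465671), np.float64(1.4510586664657272)])
0.001312565026904142
the job is handed in; nothing more can be done
None
```

I pressed the nozzle cap down to its hard stop (22 N) and let it spring back up. I then gripped the middle-sized dish by its blue handle, lifted it about 5.0 cm straight up, turned it about 102° anticlockwise and handed in at about 13.3 s, still holding it.

Last checks:
- **Cap:** it is back at its starting height in the images.
- **Dish:** level (tool tilt about 0.1°) and still (joint speeds near 0.001 rad/s).
- **Ball:** unmoved in the wrist view and centred. The scene and side cameras put it 3–4 mm off the middle, but it is partly hidden there, so I trusted the wrist view.
- **Tab direction:** the wrist camera gave about 195° and the scene and side cameras about 193°. The canister is at about 194°, so the two disagree by about 2° around the target.
- **Bystanders:** I never went near the jar, the cup or the brush, and did not measure their positions again at the end.

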